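# Show the missing nut, the nut that fits and the spanner

## Robot

A 7-joint arm with a two-finger parallel gripper is mounted at the origin on the work surface; the furniture and walls round the work are solid. World frame = base frame: x ahead of the robot, y to its left, z up, the work surface at z = 0. Lengths are in mm, angles in rad, forces in N, time in s.
With the tool pointing down it reaches from about 400 to 850 mm from the base axis. Payload 10.4 kg.
Tool frame: the origin (TCP) lies at the very end of the fingers, on their centre line; the grasp point (between the pads) lies 19 mm behind it; z points along the fingers, y is the line along which they close (so a half turn about z gives the same grasp; the last joint's range is limited). The gripper opens to 85 mm and grips with 20 to 120 N. Pads are 22 mm wide; open, the fingers measure 114 mm over their backs; the gripper's body (76 mm by 85 mm) begins 54 mm behind the grasp point. The pads swing forward as they close: fully open they stand 13 mm farther back than shut.
Start: joints at [-1.294, 0.332, -0.065, 1.46, 0.022, 1.35, -0.088], TCP at [184.568, 597.151, 200.138] pointing down, gripper open.
Joint ranges: [-2.6, 2.6], [-0.5, 2.12], [-1.47, 1.34], [0.16, 2.42], [-1.27, 4.41], [0.06, 2.06], [-2.6, 2.6]. Speed limits (rad/s): [2.22, 2.22, 2.79, 2.79, 3.14, 3.14, 3.14].

## Interface

Orientations are given as a unit quaternion [x, y, z, w].
In Python, from workcell import env gives the robot as it stands. The module is installed in compiled form; this text tells all that it offers.
- The arm moves only by the tool apply_moves, never from a script. Its argument "targets" is a list of rows, each a list of 3 entries, a list of its own where there are three numbers: the shift along the tool's x, y, z in mm, then the turn, a rotation vector about the tool's x, y, z in rad, then the closure, from -1 (fully open) to 1 (shut). A call has 1 to 8 rows; each row is the pose to reach, as a shift and turn from the pose commanded when the call began, along the tool's axes at that moment; what a row does not reach only later rows make up. A row lasts 1/8 s, in which the tool goes at most 62.5 mm and 10.7 degrees, less where a joint would pass 70% of its speed; a pose out of reach is approached as far as the arm can. A call with a gripper value outside its range is refused whole. The fingers move at their own pace and stop on an object; "grip_force" is the grip in N (left out, the last holds). Time passes only in rows, so rows that repeat a pose let the fingers close. It gives the time, the measured TCP pose, the force, the opening and the grip force at its end, in the units of the state.
- env.get_state(): the state, without advancing time (a new reading comes with each control period).
- env.capture(name): name is "scene" or "top" or "wrist"; returns a dict with "img" (420x560x3 uint8, red, green, blue), "z_map" (420x560 float32, mm along the optical axis (not along the pixel's ray), 0 where there is no reading), "intrinsics" (3x3 intrinsics, pixels), "pose" (4x4, takes a point from camera to world coordinates). Camera axes: x right, y up, looking along -z (the intrinsics and any distortion apply to the point x, -y, -z); pixel columns grow to the right and rows downward; lengths in mm; the calibration is good to about 2 mm. A picture is of the moment at which its call begins.
- env.finish_job(): hands the job in; it is judged then, once.
The state is a dict: "time": time; "qpos": joint angles; "joint_vel": joint speeds; "tau": joint torques, N m; "ee_pos": TCP position; "tcp_rot": TCP orientation; "force": force on the tool from outside, world axes, zero at the start; "moment": the same for the moment, N m; "finger_gap": finger opening in mm; "gripper_force": force on a finger pad.
Only numpy, scipy, OpenCV 4.12 (cv2) and the standard library are available. Lean on these libraries where they do the work, as an engineer would, in place of code of your own. Each camera call takes 0.05 s, during which the arm holds its last target. There are 200 camera calls.

## Task

One of the four studs of the round flange has no nut; show a helper how to put that right by pointing with the fingertips from about two centimetres above, touching and moving nothing: first at the top of the stud without a nut, then at the larger of the two loose nuts, last at the middle of the open-ended spanner. Stay over each of them for two seconds, and lift the fingertips well clear on the way from one to the next so that you do not point at anything else. Finish still pointing at the spanner.

Things in the scene. Their poses are not given: they have to be found in the camera images.
- board: plywood assembly board, 220 x 600 mm, lying fixed and level on wooden feet on the worktop, long side across in front of the robot; its top is 90 mm above the worktop. Origin: centre of its underside at worktop height; y along its length, z up. The flange, the nuts, the spanner and the pliers all lie on its top, and so do a bolt (between the nuts) and a chisel (at the left end)
- flange: round dark steel flange, 140 mm across and 14 mm thick, fixed on the board, turned any way, with a short pipe neck (44 mm across, top 44 mm above the board) in its middle and four upright threaded studs (21 mm thick, tops 50 mm above the board) on a circle of 96 mm diameter, 90 degrees apart; three studs carry a hexagonal nut, one is bare. Origin: centre of the underside, z up; the bare stud lies at 45 degrees between its x and y axes
- bare_stud (a point): centre of the top of the stud that has no nut, 50 mm above the board
- fitted_stud_a (a point): centre of the top of a stud that already has its nut, 50 mm above the board
- fitted_stud_b (a point): the same for the second stud with a nut
- fitted_stud_c (a point): the same for the third stud with a nut
- large_nut: the larger loose hexagonal nut, 42 x 36 mm across, 18 mm high, of the same size as those on the flange, lying flat on the board. Origin: centre of the underside, z up
- small_nut: the smaller loose hexagonal nut, 35 x 30 mm across, 16 mm high, lying flat on the board. Origin: centre of the underside, z up
- spanner: steel open-ended spanner, 186 mm long, 43 mm wide at the jaws, 6 mm thick, lying flat on the board. Origin: middle of its length, on the underside; y along its length, z up
- pliers: combination pliers, 181 mm long, 54 mm wide, 12 mm thick, lying flat on the board near the spanner. Origin: middle of its length, on the underside; y along its length, z up

How it is judged (in metres and radians):
On the way, in this order (a step that is already met when the one before it is completed fails the run):
1. the bare stud is pointed at for 1.5 s (horizontal distance between the grasp point and bare_stud below 0.03 m and height (world z) of the grasp point between 0.155 and 0.225 m), for 1.5 s.
2. then the larger loose nut is pointed at for 1.5 s (horizontal distance between the grasp point and large_nut below 0.03 m and height (world z) of the grasp point between 0.123 and 0.193 m), for 1.5 s.
3. then the middle of the spanner is pointed at for 1.5 s (horizontal distance between the grasp point and spanner below 0.04 m and height (world z) of the grasp point between 0.111 and 0.181 m), for 1.5 s.
At the end, for the whole second after the job is handed in: The fingers still point at the spanner from above (grasp point within 40 mm of the spanner's middle seen from above, and 15 to 85 mm above its top), and both nuts, the spanner and the pliers lie within 8 mm of where they were (all of step 3 and distance of each of large_nut, small_nut, spanner, pliers from where it was at the start of the episode below 0.008 m); the robot touches nothing.
It fails at once if the robot touches something (more than 1 N) (contact force between any of the fingers, the arm and anything else above 1 N).
It fails at once if a loose nut, the spanner or the pliers is shifted or lifted by more than 8 mm (distance of any of large_nut, small_nut, spanner, pliers from where it was at the start of the episode above 0.008 m).
It fails at once if the fingers point closely at a stud that has its nut (grasp point within 20 mm sideways and less than 115 mm above the board) ((horizontal distance between the grasp point and fitted_stud_a below 0.02 m and height (world z) of the grasp point below 0.205 m) or (horizontal distance between the grasp point and fitted_stud_b below 0.02 m and height (world z) of the grasp point below 0.205 m) or (horizontal distance between the grasp point and fitted_stud_c below 0.02 m and height (world z) of the grasp point below 0.205 m)).
It fails at once if the fingers point closely at the smaller nut (within 20 mm sideways and less than 80 mm above the board) (horizontal distance between the grasp point and small_nut below 0.02 m and height (world z) of the grasp point below 0.17 m).
It fails at once if the fingers point closely at the pliers (within 25 mm sideways of their middle and less than 75 mm above the board) (horizontal distance between the grasp point and pliers below 0.025 m and height (world z) of the grasp point below 0.165 m).
It also fails if it takes over 51 s, if anything falls off the work surface, if the arm or the gripper's body presses on something with over 40 N, if the wrist force passes 120 N, or if a joint passes its speed limit or range.

## Working session

There is one attempt and no reset: what is moved stays moved. The work goes in short steps, Python scripts to look and compute and a tool call to move; the robot and the scene stay as the last step left them, time stands still between calls to the robot, and variables do not carry over. Pictures are saved under pics/ and viewed, at most 10 in all, crops included, and the job is handed in when it is done.

Besides the shell and the picture viewer there is one more tool, called after "Call:" as name(argument=value, ...), one argument or row to a line, values as JSON. apply_moves: Moves the arm, as the interface text tells. Its arguments: {"type":"object","properties":{"targets":{"type":"array","items":{"type":"array"}},"grip_force":{"type":"number"}},"required":["targets"]}

```bash
mkdir -p pics
python3 - <<'E'
from workcell import env
import cv2,numpy as np
s=env.get_state();print(s)
for n in("top","scene"):
    c=env.capture(n);cv2.imwrite(f"pics/{n}.png",c["img"][:,:,::-1]);np.savez(n+".npz",**c);print(c["intrinsics"],c["pose"],c.keys())
E
```

```text
{'time': 0.0, 'qpos': array([-1.29364217,  0.33290088, -0.06470122,  1.46093958,  0.02160825,
        1.3498896 , -0.08849109]), 'joint_vel': array([ 0.00035764, -0.00083234, -0.00077916, -0.00150589, -0.00170127,
       -0.00220857,  0.00352863]), 'tau': array([ 2.41877224e-04, -6.25471830e+01,  4.90179111e-02, -3.91597724e+01,
        1.62058056e-02,  1.01864876e-02,  1.09988136e-06]), 'ee_pos': array([184.43919136, 596.72935308, 199.29868122]), 'tcp_rot': array([ 1.49300318e-01,  9.88791634e-01, -7.17262142e-04, -7.11513465e-05]), 'force': array([-0.94604632,  0.5265989 , -0.11341709]), 'moment': array([-0.02641853, -0.01292919, -0.00295854]), 'gripper_force': 0.0, 'finger_gap': 85.4868634589848}
[[410.6846567    0.         280.03731693]
 [  0.         410.6846567  204.69303018]
 [  0.           0.           1.        ]] [[-1.07276586e-01  9.67341343e-01 -2.29657265e-01  3.47005634e+02]
 [-9.94205730e-01 -1.05960645e-01  1.80916709e-02 -5.92542562e+01]
 [-6.83381078e-03  2.30267381e-01  9.73103403e-01  9.49150080e+02]
 [ 0.00000000e+00  0.00000000e+00  0.00000000e+00  1.00000000e+00]] dict_keys(['img', 'z_map', 'intrinsics', 'pose'])
[[522.38877441   0.         282.7189037 ]
 [  0.         522.38877441 206.91658038]
 [  0.           0.           1.        ]] [[ 8.83904432e-01  3.48842734e-01 -3.11483070e-01  2.54122426e+02]
 [-4.67341171e-01  6.83741615e-01 -5.60437003e-01 -5.54307699e+02]
 [ 1.74695608e-02  6.40941613e-01  7.67390815e-01  7.88406703e+02]
 [ 0.00000000e+00  0.00000000e+00  0.00000000e+00  1.00000000e+00]] dict_keys(['img', 'z_map', 'intrinsics', 'pose'])
```

View pics/top.png

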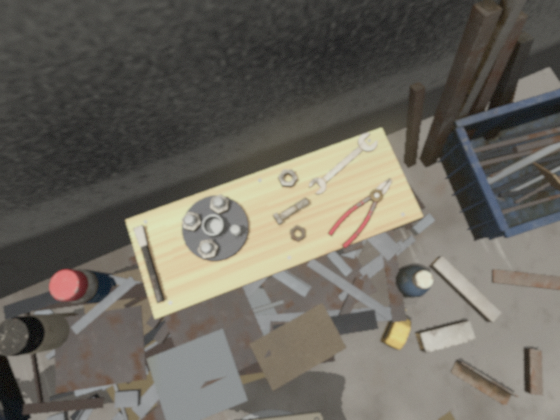

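View pics/scene.png

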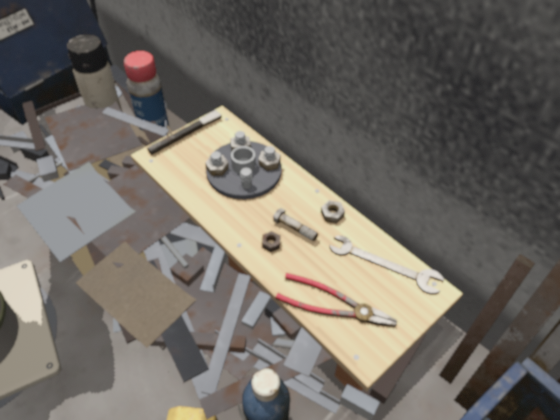

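The top view shows the flange at (214,226) with its bare stud at about (235,230). The nuts are at (289,179), which looks larger, and (298,234). The spanner runs from (315,187) to (372,143), and the pliers are around (362,212). The scene view agrees: bare stud about (247,175), nuts (333,211) and (271,241), spanner from (340,245) to (432,285).

```bash
cat > h.py <<'E'
import numpy as np,cv2
def ray(c,u,v,z):
    K,P=c["intrinsics"],c["pose"];d=P[:3,:3]@np.array([(u-K[0,2])/K[0,0],-(v-K[1,2])/K[1,1],-1]);o=P[:3,3]
    return o+d*(z-o[2])/d[2]
def cloud(c):
    K,P=c["intrinsics"],c["pose"];v,u=np.mgrid[:420,:560];z=c["z_map"]
    p=np.stack([(u-K[0,2])/K[0,0]*z,-(v-K[1,2])/K[1,1]*z,-z],-1);return p@P[:3,:3].T+P[:3,3]
E
python3 - <<'E'
from h import *
T=dict(np.load("top.npz"));S=dict(np.load("scene.npz"))
for n,a,b,z in[("stud",(235,230),(247,174),140),("nutA",(289,179),(333,211),108),("nutB",(298,234),(271,241),106),("span1",(318,187),(340,245),96),("span2",(370,143),(430,283),96),("flange/neck",(213,225),(243,157),134)]:
    print(n,ray(T,*a,z).round(),ray(S,*b,z).round())
for n,c in(("T",T),("S",S)):
    X=cloud(c);h=X[...,2];hsv=cv2.cvtColor(c["img"],cv2.COLOR_RGB2HSV)
    print(n,"board z",np.median(h[(h>80)&(h<100)]))
    inb=(abs(X[...,0]-540)<200)&(abs(X[...,1])<400)
    for lo,hi,amin,nm in((126,150,6,"high"),(97,118,20,"low")):
        m=((h>lo)&(h<hi)&inb&(c["z_map"]>0)).astype(np.uint8)
        k,L,st,_=cv2.connectedComponentsWithStats(m)
        for i in range(1,k):
            if st[i,4]>amin:
                q=X[L==i];xy=q[:,:2].astype(np.float32);print(nm,st[i].tolist(),"med",np.median(q,0).round(),"rect",[np.round(r) for r in cv2.minAreaRect(xy)])
for n,c,r in(("T",T,(150,120,240,140)),("S",S,(190,110,270,220))):
    x,y,w,h=r;s=2.6 if n=="S" else 3.3
    cv2.imwrite(f"pics/crop{n}.png",cv2.resize(c["img"][y:y+h,x:x+w,::-1],None,fx=s,fy=s,interpolation=cv2.INTER_CUBIC))
E
```

```text
stud [496.  21. 140.] [497.  12. 140.]
nutA [ 600. -100.  108.] [ 602. -104.  108.]
nutB [ 480. -105.  106.] [ 481. -111.  106.]
span1 [ 578. -161.   96.] [ 581. -163.   96.]
span2 [ 666. -288.   96.] [ 667. -288.   96.]
flange/neck [512.  65. 134.] [511.  57. 134.]
T board z 89.19994274540988
high [43, 105, 292, 108, 1387] med [655. 106. 138.] rect [array([658.,  94.]), array([  4., 633.]), np.float64(15.0)]
high [407, 115, 15, 16, 124] med [ 684. -374.  138.] rect [array([ 685., -375.]), array([34., 20.]), np.float64(65.0)]
high [214, 197, 10, 11, 85] med [558.  50. 138.] rect [array([559.,  50.]), array([18., 19.]), np.float64(88.0)]
high [185, 215, 11, 10, 88] med [528. 110. 138.] rect [array([529., 110.]), array([19., 18.]), np.float64(84.0)]
high [202, 214, 22, 22, 147] med [515.  65. 133.] rect [array([514.,  66.]), array([42., 42.]), np.float64(38.0)]
high [231, 225, 10, 10, 85] med [498.  19. 138.] rect [array([498.,  20.]), array([18., 18.]), np.float64(85.0)]
high [202, 243, 10, 10, 87] med [468.  80. 138.] rect [array([468.,  80.]), array([18., 18.]), np.float64(84.0)]
hi
[... 3705 characters left out ...]
 [273, 208, 46, 33, 511] med [529. -98. 110.] rect [array([534., -98.]), array([24., 80.]), np.float64(29.0)]
low [261, 230, 19, 20, 252] med [ 482. -107.  105.] rect [array([ 482., -105.]), array([35., 29.]), np.float64(63.0)]
low [275, 272, 122, 53, 1419] med [ 526. -260.  100.] rect [array([ 518., -253.]), array([ 53., 181.]), np.float64(41.0)]
low [420, 280, 8, 7, 23] med [ 657. -283.   97.] rect [array([ 657., -283.]), array([15.,  9.]), np.float64(41.0)]
low [466, 322, 22, 20, 232] med [ 668. -387.  108.] rect [array([ 669., -387.]), array([14., 22.]), np.float64(21.0)]
low [258, 382, 32, 38, 274] med [ 366. -357.  111.] rect [array([ 368., -350.]), array([53., 23.]), np.float64(25.0)]
```

View pics/cropT.png

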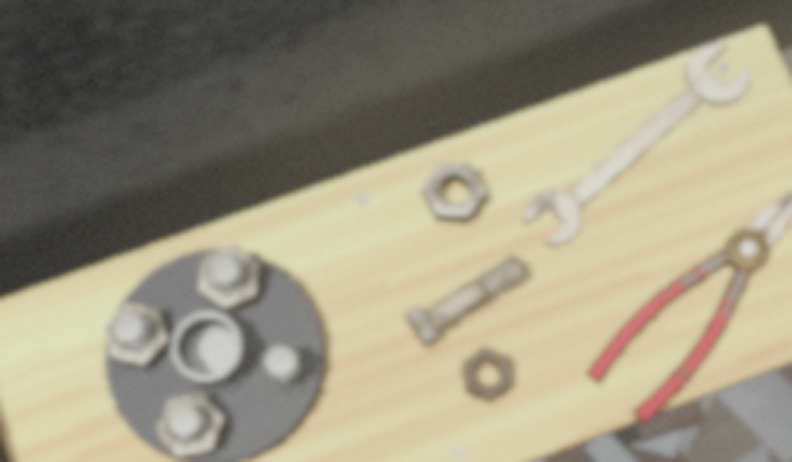

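View pics/cropS.png

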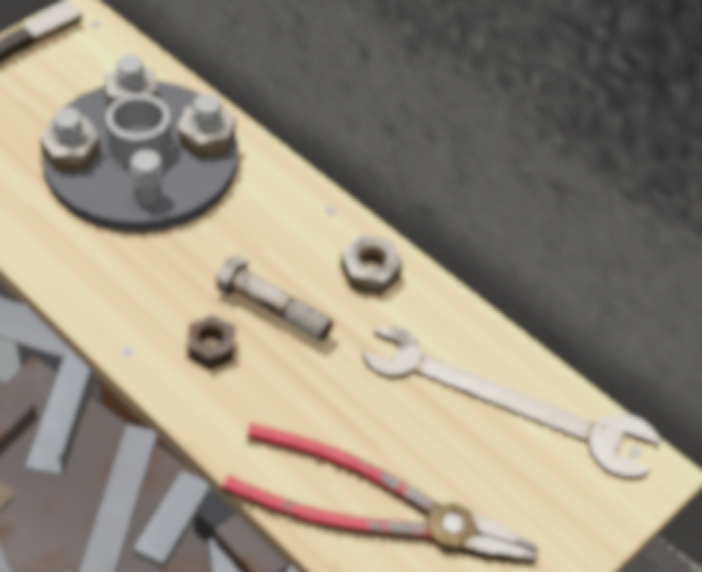

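The crops confirm it: three studs carry nuts and the one on the right is bare, and the nut at the board's far edge is the larger. A dark wall stands about 100 mm beyond that nut, and there are bottles near the left end. Next I'll check obstacle heights, the wrist camera and the spanner's middle.

Run:
```python
from h import *
from workcell import env
T=dict(np.load("top.npz"));S=dict(np.load("scene.npz"))
for n,c in(("T",T),("S",S)):
    X=cloud(c);h=X[...,2];ok=c["z_map"]>0
    m=(ok&(h>160)).astype(np.uint8);k,L,st,_=cv2.connectedComponentsWithStats(m)
    for i in range(1,k):
        if st[i,4]>15: q=X[L==i];print(n,"obst",st[i].tolist(),q.min(0).round(),q.max(0).round())
    # spanner: raised grey over board
    hsv=cv2.cvtColor(c["img"],cv2.COLOR_RGB2HSV)
    u,v=np.meshgrid(np.arange(560),np.arange(420))
    R=X@np.array([.966,.259,0]) # across board
    m=(ok&(hsv[...,1]<70)&(hsv[...,2]>90)&(h>85)&(h<105)&(X[...,1]<-140)&(X[...,1]>-310)&(X[...,0]>560)&(X[...,0]<700)).astype(np.uint8)
    k,L,st,_=cv2.connectedComponentsWithStats(m);i=1+st[1:,4].argmax();vv,uu=np.where(L==i)
    P=np.array([ray(c,a,b,96)[:2] for a,b in zip(uu,vv)],np.float32);print(n,"spanner",cv2.minAreaRect(P))
w=env.capture("wrist");s=env.get_state();P=w["pose"];print("cam",P.round(2),s["ee_pos"])
```

```text
T obst [0, 0, 560, 224, 72935] [ 556. -725.  160.] [879. 476. 632.]
T obst [408, 82, 18, 37, 485] [ 686. -388.  160.] [ 738. -352.  226.]
T obst [542, 167, 18, 20, 102] [ 510. -627.  161.] [ 553. -597.  198.]
T obst [50, 269, 40, 32, 1030] [392. 299. 160.] [448. 358. 203.]
T obst [418, 272, 8, 7, 18] [ 363. -332.  160.] [ 373. -318.  162.]
T obst [0, 316, 45, 40, 1509] [307. 384. 160.] [374. 439. 209.]
T spanner ((625.8530883789062, -224.04083251953125), (136.27284240722656, 171.30545043945312), 1.3388277292251587)
S obst [0, 0, 90, 52, 2657] [188. 535. 160.] [395. 638. 238.]
S obst [147, 0, 413, 353, 61612] [ 521. -449.  160.] [786. 600. 518.]
S obst [67, 34, 40, 39, 1196] [305. 382. 160.] [373. 453. 208.]
S obst [123, 51, 33, 34, 876] [390. 297. 160.] [447. 356. 202.]
S obst [532, 319, 28, 50, 765] [ 676. -483.  160.] [ 706. -447.  229.]
S obst [253, 369, 25, 26, 209] [ 345. -346.  160.] [ 376. -317.  164.]
S spanner ((625.3114624023438, -227.51779174804688), (137.34957885742188, 171.43240356445312), 0.847383975982666)
cam [[ 3.0000e-01 -9.1000e-01 -3.0000e-01  1.0698e+02]
 [ 9.6000e-01  2.8000e-01  9.0000e-02  6.2026e+02]
 [-0.0000e+00 -3.1000e-01  9.5000e-01  3.7424e+02]
 [ 0.0000e+00  0.0000e+00  0.0000e+00  1.0000e+00]] [184.47856583 596.8339309  199.51999515]
```

Call:
apply_moves(
  targets=[
    [[0,0,-40],[0,0,0],1],
    [[0,0,-85],[0,0,0],1],
    [[0,0,-130],[0,0,0],1],
    [[-45,-28,-130],[0,0,0],1],
    [[-90,-56,-130],[0,0,0],1],
    [[-135,-84,-130],[0,0,0],1],
    [[-180,-110,-130],[0,0,0],1],
    [[-180,-110,-130],[0,0,0],1],
  ],
)

```text
time: 1.15
ee_pos: [327.7, 435.5, 330.5]
tcp_rot: [0.153, 0.988, -0.0, 0.001]
force: [-1.0, 0.5, -0.5]
finger_gap: 0.0
gripper_force: 0.0
```

Call:
apply_moves(
  targets=[
    [[-35,-43,0],[0,0,0],1],
    [[-71,-86,0],[0,0,0],1],
    [[-107,-130,0],[0,0,0],1],
    [[-143,-173,0],[0,0,0],1],
    [[-180,-216,0],[0,0,0],1],
    [[-215,-260,0],[0,0,0],1],
    [[-250,-303,0],[0,0,0],1],
    [[-285,-346,0],[0,0,0],1],
  ],
)

```text
time: 2.15
ee_pos: [494.5, 23.4, 330.1]
tcp_rot: [0.149, 0.989, 0.0, 0.0]
force: [0.8, 0.6, -0.3]
finger_gap: 0.1
gripper_force: 0.0
```

Call:
apply_moves(
  targets=[
    [[0,0,0],[0,0,0],1],
    [[0,0,0],[0,0,0],1],
    [[0,0,0],[0,0,0],1],
    [[0,0,0],[0,0,0],1],
  ],
)

```text
time: 2.65
ee_pos: [494.0, 25.3, 330.1]
tcp_rot: [0.148, 0.989, 0.0, -0.0]
force: [-0.9, -0.0, 1.0]
finger_gap: 0.1
gripper_force: 0.0
```

Run:
```python
from h import *
from workcell import env
from scipy.spatial.transform import Rotation as Ro
w=env.capture("wrist");s=env.get_state();cv2.imwrite("pics/w1.png",w["img"][:,:,::-1])
R=Ro.from_quat(s["tcp_rot"]).as_matrix();print(R.round(3),s["ee_pos"],s["qpos"],s["joint_vel"].round(3))
for n,p in(("stud",(498,20,160)),("nut",(604,-98,130)),("span",(623,-225,118))):print(n,(R.T@(np.array(p)-s["ee_pos"])).round(1))
X=cloud(w);h=X[...,2];m=((h>136)&(h<146)&(w["z_map"]>0)&(np.hypot(X[...,0]-514,X[...,1]-65)<65)).astype(np.uint8)
k,L,st,_=cv2.connectedComponentsWithStats(m)
for i in range(1,k):
    if st[i,4]>80: print(st[i],np.mean(X[L==i],0).round())
```

```text
[[-0.956  0.294 -0.   ]
 [ 0.294  0.956  0.   ]
 [ 0.     0.    -1.   ]] [494.03499957  25.01603073 330.07504389] [-0.64568711 -0.02043896  0.49941855  1.59298855  0.00963314  1.56655459
  1.12615294] [ 0.004  0.001  0.006 -0.     0.001 -0.     0.002]
stud [ -5.3  -3.7 170.1]
nut [-141.3  -85.3  200.1]
span [-196.8 -201.1  212. ]
[310 125  20  20 307] [467.  81. 140.]
[263 170  19  19 278] [497.  21. 140.]
[352 173  20  18 272] [527. 111. 140.]
[305 214  19  18 249] [557.  50. 140.]
```

View pics/w1.png

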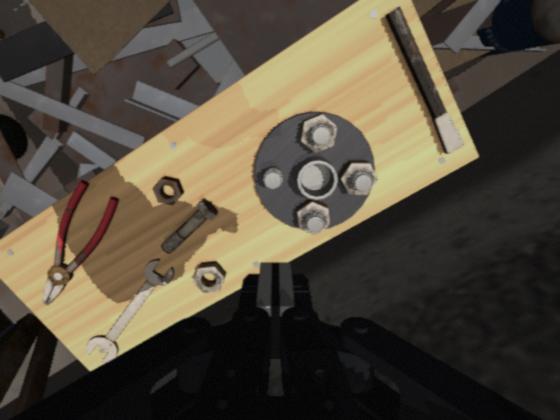

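The wrist view shows the bare stud at pixel (273,179), measured as (497,21,140). That agrees with the other cameras, so I'll descend to 20 mm above it.

Call:
apply_moves(
  targets=[
    [[-2,-1,35],[0,0,0],1],
    [[-5,-3,70],[0,0,0],1],
    [[-5,-3,105],[0,0,0],1],
    [[-5,-3,130],[0,0,0],1],
    [[-5,-3,150],[0,0,0],1],
    [[-5,-3,160],[0,0,0],1],
    [[-5,-3,168],[0,0,0],1],
    [[-5,-3,168],[0,0,0],1],
  ],
)

```text
time: 3.7
ee_pos: [498.0, 19.9, 162.1]
tcp_rot: [0.149, 0.989, 0.0, -0.0]
force: [-0.5, -0.1, -0.7]
finger_gap: -0.2
gripper_force: 0.0
```

Call:
apply_moves(
  targets=[
    [[0,0,0],[0,0,0],1],
    [[0,0,0],[0,0,0],1],
    [[0,0,0],[0,0,0],1],
    [[0,0,0],[0,0,0],1],
    [[0,0,0],[0,0,0],1],
    [[0,0,0],[0,0,0],1],
    [[0,0,0],[0,0,0],1],
    [[0,0,0],[0,0,0],1],
  ],
)

```text
time: 4.7
ee_pos: [498.0, 19.8, 162.1]
tcp_rot: [0.149, 0.989, 0.0, -0.0]
force: [-0.7, -0.3, -0.3]
finger_gap: -0.2
gripper_force: 0.0
```

Call:
apply_moves(
  targets=[
    [[0,0,0],[0,0,0],1],
    [[0,0,0],[0,0,0],1],
    [[0,0,0],[0,0,0],1],
    [[0,0,0],[0,0,0],1],
    [[0,0,0],[0,0,0],1],
    [[0,0,0],[0,0,0],1],
    [[0,0,0],[0,0,0],1],
    [[0,0,0],[0,0,0],1],
  ],
)

```text
time: 5.7
ee_pos: [498.1, 19.8, 162.1]
tcp_rot: [0.149, 0.989, 0.0, 0.0]
force: [0.4, -0.0, -0.4]
finger_gap: -0.2
gripper_force: 0.0
```

Call:
apply_moves(
  targets=[
    [[0,0,-45],[0,0,0],1],
    [[0,0,-90],[0,0,0],1],
    [[0,0,-130],[0,0,0],1],
    [[-34,-20,-130],[0,0,0],1],
    [[-68,-41,-130],[0,0,0],1],
    [[-102,-62,-130],[0,0,0],1],
    [[-136,-82,-130],[0,0,0],1],
    [[-136,-82,-130],[0,0,0],1],
  ],
)

```text
time: 6.7
ee_pos: [604.3, -101.3, 291.1]
tcp_rot: [0.151, 0.989, -0.001, -0.001]
force: [-0.5, 0.4, -0.3]
finger_gap: -0.1
gripper_force: 0.0
```

Call:
apply_moves(
  targets=[
    [[0,0,35],[0,0,0],1],
    [[0,0,70],[0,0,0],1],
    [[0,0,100],[0,0,0],1],
    [[0,0,125],[0,0,0],1],
    [[0,0,145],[0,0,0],1],
    [[0,0,155],[0,0,0],1],
    [[0,0,160],[0,0,0],1],
    [[0,0,160],[0,0,0],1],
  ],
)

```text
time: 7.7
ee_pos: [603.9, -98.5, 132.4]
tcp_rot: [0.149, 0.989, 0.0, 0.0]
force: [0.2, 0.6, 0.8]
finger_gap: -0.5
gripper_force: 0.0
```

Call:
apply_moves(
  targets=[
    [[0,0,0],[0,0,0],1],
    [[0,0,0],[0,0,0],1],
    [[0,0,0],[0,0,0],1],
    [[0,0,0],[0,0,0],1],
    [[0,0,0],[0,0,0],1],
    [[0,0,0],[0,0,0],1],
    [[0,0,0],[0,0,0],1],
    [[0,0,0],[0,0,0],1],
  ],
)

```text
time: 8.7
ee_pos: [603.8, -98.7, 132.1]
tcp_rot: [0.149, 0.989, 0.0, 0.0]
force: [-1.0, -0.2, -0.2]
finger_gap: -0.2
gripper_force: 0.0
```

Call:
apply_moves(
  targets=[
    [[0,0,0],[0,0,0],1],
    [[0,0,0],[0,0,0],1],
    [[0,0,0],[0,0,0],1],
    [[0,0,0],[0,0,0],1],
    [[0,0,0],[0,0,0],1],
    [[0,0,0],[0,0,0],1],
    [[0,0,0],[0,0,0],1],
    [[0,0,0],[0,0,0],1],
  ],
)

```text
time: 9.7
ee_pos: [603.8, -98.6, 132.1]
tcp_rot: [0.149, 0.989, 0.0, 0.0]
force: [-0.5, 0.6, 0.2]
finger_gap: 0.1
gripper_force: 0.0
```

Call:
apply_moves(
  targets=[
    [[0,0,-45],[0,0,0],1],
    [[0,0,-90],[0,0,0],1],
    [[0,0,-130],[0,0,0],1],
    [[-14,-29,-130],[0,0,0],1],
    [[-28,-58,-130],[0,0,0],1],
    [[-42,-87,-130],[0,0,0],1],
    [[-56,-115,-130],[0,0,0],1],
    [[-56,-115,-130],[0,0,0],1],
  ],
)

```text
time: 10.7
ee_pos: [622.5, -228.2, 261.8]
tcp_rot: [0.151, 0.988, -0.001, -0.0]
force: [0.2, 0.3, -0.2]
finger_gap: -0.5
gripper_force: 0.0
```

Call:
apply_moves(
  targets=[
    [[0,0,30],[0,0,0],1],
    [[0,0,60],[0,0,0],1],
    [[0,0,90],[0,0,0],1],
    [[0,0,113],[0,0,0],1],
    [[0,0,130],[0,0,0],1],
    [[0,0,140],[0,0,0],1],
    [[0,0,143],[0,0,0],1],
    [[0,0,143],[0,0,0],1],
  ],
)

```text
time: 11.7
ee_pos: [623.6, -225.2, 119.6]
tcp_rot: [0.149, 0.989, 0.0, 0.0]
force: [0.3, -0.3, 0.7]
finger_gap: 0.0
gripper_force: 0.0
```

Call:
apply_moves(
  targets=[
    [[0,0,0],[0,0,0],1],
    [[0,0,0],[0,0,0],1],
    [[0,0,0],[0,0,0],1],
    [[0,0,0],[0,0,0],1],
    [[0,0,0],[0,0,0],1],
    [[0,0,0],[0,0,0],1],
    [[0,0,0],[0,0,0],1],
    [[0,0,0],[0,0,0],1],
  ],
)

```text
time: 12.7
ee_pos: [623.3, -225.1, 119.1]
tcp_rot: [0.149, 0.989, 0.0, 0.0]
force: [0.1, 0.5, -0.3]
finger_gap: 0.5
gripper_force: 0.0
```

Call:
apply_moves(
  targets=[
    [[0,0,0],[0,0,0],1],
    [[0,0,0],[0,0,0],1],
    [[0,0,0],[0,0,0],1],
    [[0,0,0],[0,0,0],1],
    [[0,0,0],[0,0,0],1],
    [[0,0,0],[0,0,0],1],
    [[0,0,0],[0,0,0],1],
    [[0,0,0],[0,0,0],1],
  ],
)

```text
time: 13.7
ee_pos: [623.3, -225.1, 119.1]
tcp_rot: [0.149, 0.989, 0.0, 0.0]
force: [-0.0, -0.0, 0.6]
finger_gap: 0.5
gripper_force: 0.0
```

Run:
```python
from workcell import env
import cv2
c=env.capture("scene");cv2.imwrite("pics/end.png",c["img"][:,:,::-1]);print(env.get_state()["ee_pos"])
```

```text
[ 623.28122883 -225.11715393  119.05346126]
```

View pics/end.png

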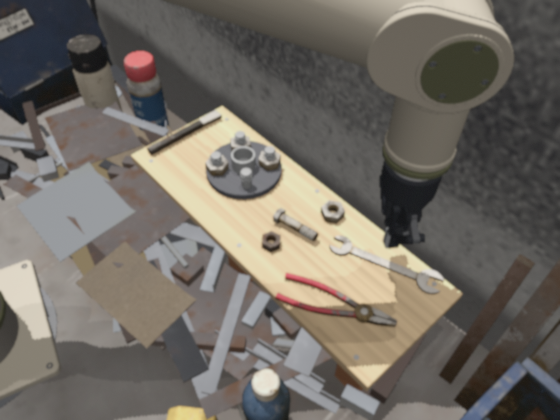

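The fingertips, at about (392,245), hover just above the middle of the spanner at (386,264). The nuts, spanner and pliers are where they were, so I'm handing in.

```bash
python3 -c "
from workcell import env
print(env.finish_job())"
```

```text
the job is handed in; nothing more can be done
None
```

The job is handed in: the arm pointed for about two seconds each at the bare stud, the larger nut and the middle of the spanner, with no sign of contact or anything moving, and it finished about 23 mm above the spanner; the hand-in returned no verdict.

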